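Unhook the board-washing basket from its drip stand

ROBOT

A 7-joint arm with a two-finger parallel gripper is mounted at the origin on a cart in front of the work surface, level with it; the furniture and walls round the work are solid. World frame = base frame: x ahead of the robot, y to its left, z up, the work surface at z = 0. Lengths are in m, angles in rad, forces in N, time in s.
With the tool pointing down it reaches from about 0.4 to 0.85 m from the base axis. Payload 10.4 kg.
Tool frame: the origin (TCP) lies on the centre line of the jaws, within the pads' length; the fingertips stand 11 mm ahead of it and the grasp point (between the pads) lies 8 mm behind it (tip_reach is the distance from the TCP to the fingertips, in m); z points along the fingers, y is the line along which they close (so a half turn about z gives the same grasp; the last joint's range is limited). The gripper opens to 85 mm and grips with 20 to 120 N. Pads are 22 mm wide; open, the fingers measure 114 mm over their backs; the gripper's body (76 mm by 85 mm) begins 54 mm behind the grasp point. The pads swing forward as they close: fully open they stand 13 mm farther back than shut.
Start: joints at [-1.148, 0.332, -0.065, 1.46, 0.022, 1.35, -0.088], TCP at [0.269, 0.564, 0.242] pointing down, gripper open.
Joint ranges: [-2.6, 2.6], [-0.5, 2.12], [-1.47, 1.34], [0.16, 2.42], [-1.27, 4.41], [0.06, 2.06], [-2.6, 2.6]. Speed limits (rad/s): [2.22, 2.22, 2.79, 2.79, 3.14, 3.14, 3.14].

INTERFACE

Orientations are given as a unit quaternion [x, y, z, w].
In Python, from workcell import get_obs, camera, hand_in, tip_reach gives the robot as it stands. The module is installed in compiled form; this text tells all that it offers.
- The arm moves only by the tool move_arm, never from a script. Its argument "plan" is a list of rows, each an object with "delta_pos": the shift along the tool's x, y, z in parts of the range, where 1.0 means 0.8 m, a list of three; "turn": the turn, a rotation vector about the tool's x, y, z in fractions of the full range, 1 being pi rad, a list of three; "fingers": the closure, from 0 (fully open) to 1 (shut). A call has 1 to 12 rows; each row is the pose to reach, as a shift and turn from the pose commanded when the call began, along the tool's axes at that moment; what a row does not reach only later rows make up. A row lasts 1/8 s, in which the tool goes at most 62.5 mm and 10.7 degrees, less where a joint would pass 70% of its speed; a pose out of reach is approached as far as the arm can. No shift or turn number may pass 1 either way. A call with a gripper value outside its range is refused whole. The fingers move at their own pace and stop on an object; "force" is the grip in N (left out, the last holds). Time passes only in rows, so rows that repeat a pose let the fingers close. It gives the time, the measured TCP pose, the force, the opening and the grip force at its end, in the units of the state.
- get_obs(): the state, without advancing time (a new reading comes with each control period).
- camera(name): name is "scene" or "top" or "wrist"; returns a dict with "color" (400x640x3 uint8, red, green, blue), "range_z" (400x640 float32, m along the optical axis (not along the pixel's ray), 0 where there is no reading), "fx", "fy", "cx", "cy" (pixels), "k1" (the pictures are not rectified: a ray, as slopes to the right and down, at radius r is drawn at 1 + k1 r^2 times it, then the intrinsics apply), "R" (3x3) and "t" (3): a world point X has camera coordinates R X + t; the wrist camera has in their place "tool_from_camera" (4x4, takes a point from camera to tool coordinates, whose origin is the TCP and whose axes are the flange's). Camera axes: x right, y down, z forward; pixel columns grow to the right and rows downward; lengths in m; the calibration is good to about 2 mm. A picture is of the moment at which its call begins: read the wrist's pose just before it.
- hand_in(): hands the job in; it is judged then, once.
The state is a dict: "clock": time; "joint_pos": joint angles; "joint_velocities": joint speeds; "tau": joint torques, N m; "position": TCP position; "ee_rot": TCP orientation; "ft_force": force on the tool from outside, world axes, zero at the start; "torque": the same for the moment, N m; "grip_width": opening from 0.0 (shut) to 1.0 (fully open); "grasp_force": force on a finger pad.
Only numpy, scipy, OpenCV 4.12 (cv2) and the standard library are available. Lean on these libraries where they do the work, as an engineer would, in place of code of your own. Each camera call takes 0.05 s, during which the arm holds its last target. There are 200 camera calls.

TASK

A washed circuit board has drained in the small wire basket that hangs on the drip stand. Unhook the basket: lift its hanger bar up past the red lip, no further than the red guard just above it allows, draw it out between the two, then set the basket down gently in the yellow tray, standing flat on the tray's floor with the board still in it, and let go. Work by feel (the red keeper's height is not known): never push or pull on the stand harder than 25 N, keep the basket level, and leave the spool, the bottle and the tin where they are.

Things in the scene. Friction and masses are not known exactly. Their poses are not given: they have to be found in the camera images.
- drip_stand: Fixed bench stand: grey base plate 165 x 110 x 8 mm (x -65 to +100), steel post 226 mm tall (50 mm wide, front face at x = +60 mm), a seat arm and a red keeper. Origin on the worktop under the seated hanger bar; z up; the way out of the hook is -x.
- seat (a point): Top of the stand's steel seat arm under the seated bar (20 mm wide in y), 151 mm above the worktop. A stop behind it begins at stand x = +10 mm. In front stands the red keeper's lip, 20 mm wide, 6 mm thick (stand x -12 to -6 mm). The keeper is clamped rigidly at a height that differs every time and is not measured: the lip ends 22 to 46 mm above the seat.
- post_top (a point): Middle of the post's top (stand x = +69 mm), 226 mm up. The keeper's red horizontal guard (20 mm wide, stand x -22 to +60 mm, 8 mm thick) is always 13 mm above the lip's top, so the 8 mm bar has 5 mm play there; lifted 27 to 51 mm (lip height + 5 mm) the bar meets the guard. The keeper's arm under the seat has its underside 68 mm below the lip's top.
- basket: Steel wire basket, 0.18 to 0.33 kg; 110 mm (x) x 90 mm (y), walls 30 mm high; origin under its centre, z up. A fixed upright bail in the middle (two rods at y = -32 and +32 mm) carries the hanger bar and above it the grip. Starts hung by the bar, level within 2 degrees, its axes parallel to the stand's, underside 40 mm above the worktop.
- basket_grip (a point): Centre of the black grip at the top of the bail: 12 mm (basket x) x 48 mm (y) x 20 mm high, 207 mm above the basket's underside, straight above the hanger bar. Its axes are those of the basket. Take it from above with the fingers closing along x, not much lower than its centre: the guard may stand only 29 mm below that.
- hanger_bar (a point): Middle of the hanger bar: 8 mm round, 64 mm long along the basket's y, 115 mm above the basket's underside, 92 mm below the grip's centre. Hung, it rests on the seat behind the red lip.
- board: Small blue circuit board 32 x 45 x 10 mm lying loose on the basket's floor; origin under its centre.
- tray: Yellow plastic tray, fixed to the worktop: 150 mm (x) x 130 mm (y) outside, 18 mm high, walls and floor 4 mm thick; origin under its centre. The basket goes in lengthwise, either way round, with about 16 mm play each side. A black soldering station about 100 mm high stands near the straight way from the stand to the tray: carry the basket over or round it.
- spool_blue: Bystander: blue solder spool, 70 x 62 x 36 mm, origin under its centre, loose.
- flux_bottle: Bystander: brown bottle with black cap, 36 mm round, 70 mm tall, origin under its centre, loose.
- wool_tin: Bystander: open round tin of brass wool, 62 mm round, 38 mm high, origin under its centre, loose.

How it is judged:
By the outcome, as a careful person would: the job done as asked, in the order asked, and still so for the second after the job is handed in, with the robot touching nothing.
It also fails if it takes over 59 s, if anything falls off the work surface, if the arm or the gripper's body presses on something with over 40 N, if the wrist force passes 120 N, or if a joint passes its speed limit or range.

## Working session

There is one attempt and no reset: what is moved stays moved. The work goes in short steps, Python scripts to look and compute and a tool call to move; the robot and the scene stay as the last step left them, time stands still between calls to the robot, and variables do not carry over. Pictures are saved under pics/ and viewed, at most 10 in all, crops included, and the job is handed in when it is done.

Besides the shell and the picture viewer there is one more tool, called after "Emit:" by a JSON object that holds its "api" and its "payload". move_arm: Moves the arm, as the interface text tells. Its arguments: {"type":"object","properties":{"plan":{"type":"array","items":{"type":"object","properties":{"delta_pos":{"type":"array","items":{"type":"number"}},"turn":{"type":"array","items":{"type":"number"}},"fingers":{"type":"number"}}}},"force":{"type":"number"}},"required":["plan"]}

```bash
mkdir -p pics; ls; cat > h.py <<'E'
import numpy as np, cv2
from workcell import get_obs, camera
from scipy.spatial.transform import Rotation as Ro
def pts(c):
    h,w=c["range_z"].shape
    K=np.array([[c["fx"],0,c["cx"]],[0,c["fy"],c["cy"]],[0,0,1.]])
    u,v=np.meshgrid(np.arange(w),np.arange(h))
    p=cv2.undistortPoints(np.stack([u,v],-1).reshape(-1,1,2).astype(float),K,np.array([c["k1"],0,0,0.])).reshape(h,w,2)
    z=c["range_z"]
    P=np.dstack([p[...,0]*z,p[...,1]*z,z])
    if "R" in c: return (P-c["t"])@c["R"]
    o=get_obs(); T=c["tool_from_camera"]
    return (P@T[:3,:3].T+T[:3,3])@Ro.from_quat(o["ee_rot"]).as_matrix().T+o["position"]
def save(n,c): cv2.imwrite(f"pics/{n}.png",c["color"][...,::-1])
E
python3 - <<'E'
from h import *
o=get_obs();print(o)
for n in("scene","top"):
    c=camera(n);save(n,c);np.savez(n,**c)
    print(n,c["k1"],c["fx"],c["R"],c["t"],-c["R"].T@c["t"])
E
```

```text
pics
{'clock': 0.0, 'joint_pos': array([-1.14759657,  0.33288403, -0.06472682,  1.46092644,  0.0216252 ,
        1.34989299, -0.08848022]), 'joint_velocities': array([ 0.00059533,  0.00052177, -0.00197481, -0.00019582, -0.00138006,
       -0.00017374,  0.00173341]), 'tau': array([-1.68702854e-05, -6.25464821e+01,  4.89346089e-02, -3.91600728e+01,
        1.62083498e-02,  9.94661590e-03,  1.05291349e-05]), 'position': array([0.26933238, 0.56360075, 0.2415155 ]), 'ee_rot': array([ 2.21023839e-01,  9.75268149e-01, -6.97354308e-04, -1.16828579e-04]), 'ft_force': array([0.14006835, 0.29292387, 0.06737647]), 'torque': array([ 0.02537784, -0.02834236,  0.00898362]), 'grasp_force': 0.0, 'grip_width': 1.0004236571768155}
scene 0.018441758125691352 390.5604211428839 [[-0.83051012 -0.55684199  0.01341395]
 [-0.28427443  0.40302955 -0.86991679]
 [ 0.47899998 -0.72628794 -0.49301607]] [0.51939059 0.24963474 0.95790453] [0.04348767 0.88432282 0.6824567 ]
top 0.021574517858500203 453.26141124718373 [[-0.00499744 -0.99991086 -0.01238164]
 [-0.99775382  0.00581302 -0.06673477]
 [ 0.0668008   0.01202033 -0.99769392]] [0.13153761 0.57040073 1.59011366] [0.46355599 0.10909645 1.62614095]
```

View pics/scene.png

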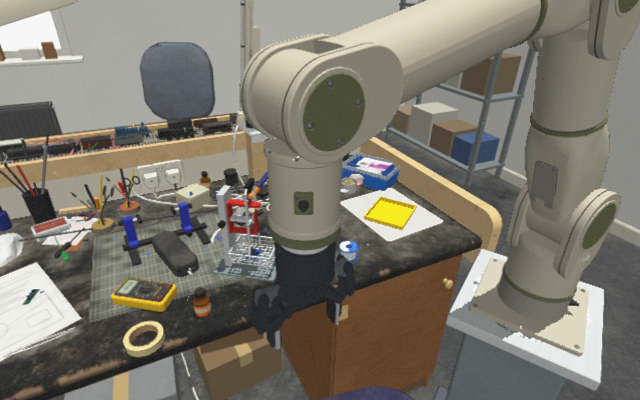

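View pics/top.png

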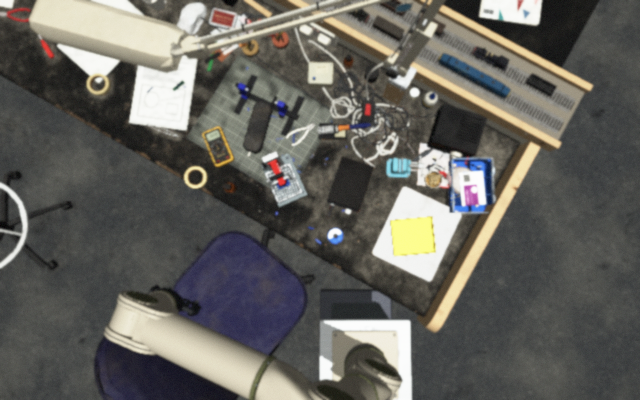

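The scene view shows the stand with red keeper near (243,215) and the yellow tray at (390,212). The top view shows the stand at (280,178), the tray at (412,236), the spool at (335,236), and a black block, likely the soldering station, at (350,182).

```bash
python3 - <<'E'
from h import *
c=dict(np.load("top.npz"));P=pts(c);hsv=cv2.cvtColor(c["color"],cv2.COLOR_RGB2HSV)
def rep(n,m,box):
    mm=np.zeros(m.shape,bool);x0,y0,x1,y1=box;mm[y0:y1,x0:x1]=m[y0:y1,x0:x1]
    mm&=c["range_z"]>0
    Q=P[mm];print(n,mm.sum(),"lo",Q.min(0).round(3),"hi",Q.max(0).round(3),"med",np.median(Q,0).round(3))
    r=cv2.minAreaRect((Q[:,:2]*1000).astype(np.float32));print("   rect",r)
H,S,V=hsv[...,0],hsv[...,1],hsv[...,2];z=P[...,2]
rep("tray",(H>22)&(H<35)&(S>120)&(V>120),(380,205,450,270))
red=((H<6)|(H>174))&(S>150)&(V>100)
rep("red",red,(255,145,310,210))
rep("redtop",red&(z>.1),(255,145,310,210))
for n,b in(("stand",(250,140,310,210)),("station",(320,150,380,215)),("spool",(322,225,350,248)),("tin?",(415,165,450,195)),("bottle?",(215,175,245,200))):
    for lo in(.02,.06,.12,.17,.22): 
        m=(z>lo)
        try: rep(n+str(lo),m,b)
        except Exception as e: print(n,lo,'none')
x=c["color"][130:260,200:460]
cv2.imwrite("pics/topcrop.png",cv2.resize(x,None,fx=3,fy=3,interpolation=cv2.INTER_CUBIC)[...,::-1])
s=np.load("scene.npz")["color"][150:340,170:370]
cv2.imwrite("pics/scenecrop.png",cv2.resize(s,None,fx=3,fy=3,interpolation=cv2.INTER_CUBIC)[...,::-1])
E
```

```text
tray 141 lo [ 0.381 -0.249 -0.004] hi [ 0.511 -0.096  0.023] med [ 0.437 -0.237  0.006]
   rect ((444.6653747558594, -172.23257446289062), (122.26547241210938, 144.77011108398438), 5.0074968338012695)
red 136 lo [0.61  0.264 0.05 ] hi [0.691 0.317 0.257] med [0.659 0.289 0.196]
   rect ((650.3517456054688, 286.26055908203125), (81.85958099365234, 30.064346313476562), 26.154958724975586)
redtop 135 lo [0.61  0.264 0.108] hi [0.691 0.317 0.257] med [0.66  0.289 0.196]
   rect ((651.93017578125, 284.2351989746094), (82.09133911132812, 29.71451187133789), 29.985885620117188)
stand0.02 1013 lo [0.564 0.219 0.022] hi [0.788 0.404 0.265] med [0.661 0.292 0.077]
   rect ((690.9559936523438, 314.2890625), (253.90145874023438, 101.36166381835938), 29.810340881347656)
stand0.06 621 lo [0.564 0.219 0.061] hi [0.711 0.341 0.265] med [0.661 0.29  0.194]
   rect ((642.730224609375, 285.345703125), (133.9734344482422, 91.15101623535156), 23.836673736572266)
stand0.12 470 lo [0.61  0.248 0.121] hi [0.711 0.341 0.265] med [0.667 0.292 0.199]
   rect ((657.36474609375, 293.54998779296875), (100.9061279
[... 1323 characters left out ...]
7158203125)
tin?0.06 45 lo [ 0.647 -0.201  0.06 ] hi [ 0.689 -0.173  0.102] med [ 0.68  -0.191  0.082]
   rect ((669.3068237304688, -190.76559448242188), (44.15231704711914, 25.4932861328125), 13.85645866394043)
tin? 0.12 none
tin? 0.17 none
tin? 0.22 none
bottle?0.02 97 lo [0.602 0.456 0.021] hi [0.638 0.49  0.076] med [0.617 0.471 0.046]
   rect ((618.373779296875, 472.23736572265625), (30.324077606201172, 34.563453674316406), 63.30638122558594)
bottle?0.06 37 lo [0.61  0.464 0.064] hi [0.631 0.486 0.076] med [0.62  0.475 0.069]
   rect ((620.1304321289062, 475.1200866699219), (21.74515151977539, 20.571434020996094), 24.409420013427734)
bottle? 0.12 none
bottle? 0.17 none
bottle? 0.22 none
```

View pics/topcrop.png

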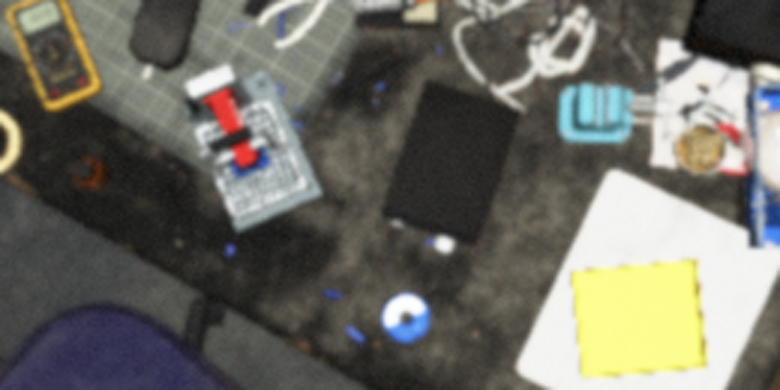

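View pics/scenecrop.png

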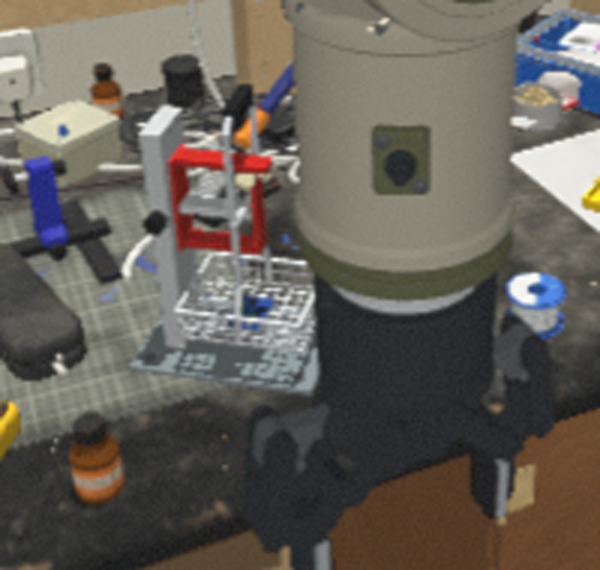

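The crops show the post top at crop (210,83), the red guard leading to the black grip at (232,138), and the basket with the blue board. The open side faces down-right. The station is at (452,160), the spool at (407,317), the tin at (700,148), and the bottle at (88,172).

```bash
cat >> h.py <<'E'
def ray(c,uv,z):
    K=np.array([[c["fx"],0,c["cx"]],[0,c["fy"],c["cy"]],[0,0,1.]])
    p=cv2.undistortPoints(np.array(uv,float).reshape(-1,1,2),K,np.array([c["k1"],0,0,0.])).reshape(-1,2)
    d=np.c_[p,np.ones(len(p))]@c["R"]; C=-c["R"].T@c["t"]
    return C+d*((z-C[2])/d[:,2])[:,None]
E
python3 - <<'E'
from h import *
c=dict(np.load("top.npz"));P=pts(c);z=P[...,2];hsv=cv2.cvtColor(c["color"],cv2.COLOR_RGB2HSV)
H,S,V=hsv[...,0],hsv[...,1],hsv[...,2]
vv,uu=np.mgrid[0:400,0:640]
def m(mask,b):
    r=np.zeros(mask.shape,bool);r[b[1]:b[3],b[0]:b[2]]=mask[b[1]:b[3],b[0]:b[2]];return np.c_[uu[r],vv[r]]
def rect(n,uv,h):
    Q=ray(c,uv,h)[:,:2]*1000;r=cv2.minAreaRect(Q.astype(np.float32));print(n,len(uv),"mean",Q.mean(0).round(1),"rect",r);return Q
rect("post",m((V>170)&(S<60),(258,148,282,166)),.226)
g=m((V<70)&(z>.15),(262,165,290,185));rect("grip",g,.257)
red=((H<8)|(H>172))&(S>130)&(V>90)
Q=rect("red",m(red,(262,155,292,190)),.205)
print(cv2.fitLine(Q.astype(np.float32),cv2.DIST_L2,0,1,1).ravel())
# base plate greyish-blue? sample colors
for u,v in((303,195),(298,180),(285,155),(262,190)):print(hsv[v,u])
t=m((H>20)&(H<38)&(S>80)&(V>120),(370,200,450,270));rect("tray",t,.012)
print(np.median(z[150:163,263:277]),V[170:182,268:284])
E
```

```text
post 102 mean [696.4 306.1] rect ((695.7724609375, 306.1119079589844), (20.354618072509766, 51.83486557006836), 24.333532333374023)
grip 35 mean [631.  281.4] rect ((638.1356201171875, 297.6004943847656), (65.61602783203125, 29.09037971496582), 65.63980865478516)
red 155 mean [653.1 286.8] rect ((649.4239501953125, 283.3199157714844), (82.64092254638672, 31.085834503173828), 26.460567474365234)
[9.1052407e-01 4.1345605e-01 6.5312231e+02 2.8675732e+02]
[ 92  22 161]
[ 94  20 180]
[ 88  18 171]
[25 41 37]
tray 1451 mean [ 444.5 -172.7] rect ((443.61016845703125, -173.374755859375), (125.68107604980469, 147.11196899414062), 4.917046546936035)
0.21765786662137554 [[138 133 136 146 171 210 229 232 231 231 230 228 212 182 174 179]
 [197 190 182 179 171 191 223 230 232 230 230 224 202 165 153 161]
 [227 222 200 170 146 166 206 228 226 219 213 197 162 118 103 134]
 [215 199 186 153 134 155 189 205 198 178 154 131  98  67  70 109]
 [185 173 178 169 161 163 165 162 138 113  85  67  52  49  54  87]
 [184 182 191 178 163 140 113  93  81  58  46  48  44  46  56  85]
 [191 178 170 135 111  82  62  51  50  48  45  46  57  74  95 121]
 [178 135 110  78  62  47  48  47  45  46  60  81 111 141 152 173]
 [162 119  72  53  44  49  50  51  60  90 128 153 177 203 209 210]
 [168 138  85  55  47  62  81  90 104 149 191 214 222 229 231 222]
 [176 151 107  79  77 104 137 152 168 196 220 232 232 234 233 223]
 [158 135 118 110 112 154 188 208 212 214 222 230 234 233 232 228]]
```

The manual's scale: shifts go in shares of 0.8 m and turns go in shares of pi rad. Converting my numbers, -0.452 m / 0.8 = -0.565, -0.15 m / 0.8 = -0.1875, 0.7 rad / 3.1416 = 0.2228.

Emit:
{"api": "move_arm", "payload": {"plan": [{"delta_pos": [0, 0, -0.075], "turn": [0, 0, 0], "fingers": 0}, {"delta_pos": [-0.565, -0.1263, -0.1875], "turn": [0, 0, 0.2228], "fingers": 0}, {"delta_pos": [-0.565, -0.1263, -0.1875], "turn": [0, 0, 0.2228], "fingers": 0}, {"delta_pos": [-0.565, -0.1263, -0.1875], "turn": [0, 0, 0.2228], "fingers": 0}, {"delta_pos": [-0.565, -0.1263, -0.1875], "turn": [0, 0, 0.2228], "fingers": 0}, {"delta_pos": [-0.565, -0.1263, -0.1875], "turn": [0, 0, 0.2228], "fingers": 0}, {"delta_pos": [-0.565, -0.1263, -0.1875], "turn": [0, 0, 0.2228], "fingers": 0}, {"delta_pos": [-0.565, -0.1263, -0.1875], "turn": [0, 0, 0.2228], "fingers": 0}, {"delta_pos": [-0.565, -0.1263, -0.1875], "turn": [0, 0, 0.2228], "fingers": 0}, {"delta_pos": [-0.565, -0.1263, -0.1875], "turn": [0, 0, 0.2228], "fingers": 0}, {"delta_pos": [-0.565, -0.1263, -0.1875], "turn": [0, 0, 0.2228], "fingers": 0}, {"delta_pos": [-0.565, -0.1263, -0.1875], "turn": [0, 0, 0.2228], "fingers": 0}]}}

```text
clock: 1.6
position: [0.6328, 0.2792, 0.3922]
ee_rot: [0.541, 0.841, 0.0, -0.0]
ft_force: [-0.1, 0.6, 0.2]
grip_width: 0.999
grasp_force: 0.0
```

```bash
python3 - <<'E'
from h import *
o=get_obs();print(o["clock"],o["position"],o["ee_rot"],o["joint_pos"],o["ft_force"])
c=camera("wrist");save("w1",c);np.savez("w1",o_pos=o["position"],o_rot=o["ee_rot"],**c)
s=camera("scene");np.savez("s2",**s)
a=cv2.resize(c["color"],(520,325));b=s["color"][130:290,200:420];b=cv2.resize(b,(520,378))
cv2.imwrite("pics/w1s.png",np.vstack([a,b])[:600,:,::-1])
E
```

```text
1.6 [0.63282707 0.27924911 0.39219842] [ 5.41194499e-01  8.40897343e-01  9.06120464e-05 -4.06344873e-04] [-0.6335382   0.47885649  0.2624998   0.97170633 -0.12171742  1.70446682
  0.01138536] [-0.09715349  0.59280899  0.22236685]
```

View pics/w1s.png

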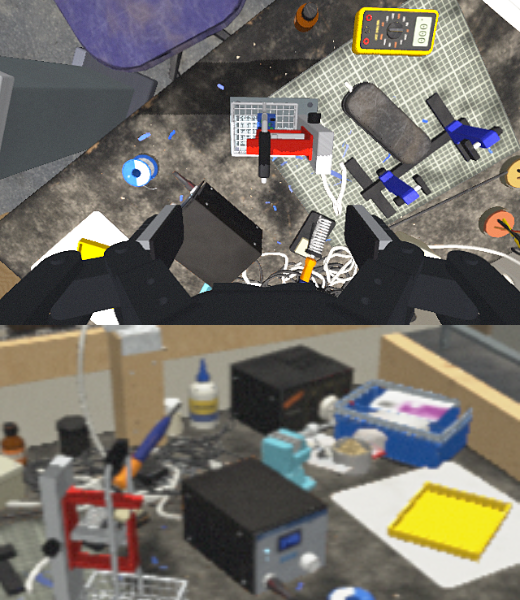

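The wrist view (upper half) shows the black grip bar at (264,155) over the red guard and the post at (322,145). The scene crop below shows the stand unobstructed at (90,520) and the station at (255,530) between it and the tray.

```bash
python3 - <<'E'
from h import *
c=dict(np.load("w1.npz"));P=pts(c);hsv=cv2.cvtColor(c["color"],cv2.COLOR_RGB2HSV)
H,S,V=hsv[...,0],hsv[...,1],hsv[...,2];z=P[...,2]
e=np.array([.9105,.4134]);n=np.array([-e[1],e[0]])
def rep(t,m):
    Q=P[m];r=cv2.minAreaRect((Q[:,:2]*1000).astype(np.float32));print(t,m.sum(),Q.mean(0).round(4),"zmed",np.median(Q[:,2]).round(4),r)
    return Q
box=np.zeros(z.shape,bool);box[110:235,280:420]=1
g=rep("grip",box&(z>.245)&(z<.27)&(V<90))
rep("post",box&(z>.218)&(z<.235)&(S<60)&(V>120))
red=((H<8)|(H>172))&(S>130)
q=rep("guard",box&red&(z>.185))
print(np.percentile(q[:,2],[5,25,50,75,95]))
print("base",end="");rep("",(z>.004)&(z<.013)&box&(S<60)&(V>100))
s=dict(np.load("s2.npz"));P=pts(s);hsv=cv2.cvtColor(s["color"],cv2.COLOR_RGB2HSV)
H,S,V=hsv[...,0],hsv[...,1],hsv[...,2];red=((H<8)|(H>172))&(S>140)&(V>80)
b=np.zeros(red.shape,bool);b[180:260,215:270]=1;Q=P[red&b];Q=Q[Q[:,2]>.08]
o=np.array([.6332,.2776]);X=(Q[:,:2]-o)@e
print("red z",Q[:,2].min(),Q[:,2].max());
for lo in range(-30,70,8):
    k=(X*1000>lo)&(X*1000<lo+8)
    if k.any():print(lo,k.sum(),Q[k,2].min().round(3),Q[k,2].max().round(3))
# tray from scene
m=(H>22)&(H<33)&(S>140)&(V>120);m[:, :350]=0;Q=P[m];r=cv2.minAreaRect((Q[:,:2]*1000).astype(np.float32));print("tray",m.sum(),r)
k=np.abs(Q[:,2]-.018)<.003;print("rim",k.sum(),cv2.minAreaRect((Q[k,:2]*1000).astype(np.float32)))
E
```

```text
grip 774 [0.6324 0.2817 0.2557] zmed 0.2559 ((632.7938842773438, 280.8440246582031), (11.638497352600098, 47.10129928588867), 24.189231872558594)
post 1030 [0.6952 0.3059 0.2251] zmed 0.2252 ((665.5390625, 297.4490051269531), (88.72142791748047, 51.12029266357422), 13.6160249710083)
guard 1387 [0.6558 0.2882 0.1981] zmed 0.1958 ((644.2587890625, 310.7005920410156), (82.81151580810547, 79.51966857910156), 17.647186279296875)
[0.19436474 0.19527446 0.19584601 0.19636919 0.19731737]
base 2634 [0.6394 0.2977 0.0072] zmed 0.0072 ((689.6785278320312, 262.855224609375), (220.29669189453125, 193.09365844726562), 25.76512908935547)
red z 0.11003565089401747 0.6824566961972202
-30 1 0.196 0.196
-22 21 0.13 0.199
-14 98 0.114 0.198
-6 28 0.112 0.198
2 26 0.113 0.199
10 7 0.114 0.198
18 29 0.113 0.198
26 38 0.112 0.199
34 36 0.111 0.199
42 35 0.11 0.198
50 132 0.112 0.2
58 12 0.115 0.198
tray 1028 ((292.6854248046875, 325.18914794921875), (152.51910400390625, 1214.766357421875), 16.865556716918945)
rim 141 ((441.9434814453125, -171.56576538085938), (128.70196533203125, 153.87741088867188), 5.422220230102539)
```

To row units: 0.151 m / 0.8 = 0.1888, 0.13 m / 0.8 = 0.1625.

Emit:
{"api": "move_arm", "payload": {"plan": [{"delta_pos": [0.0025, 0.0006, 0.0625], "turn": [0, 0, 0], "fingers": 0}, {"delta_pos": [0.0025, 0.0006, 0.125], "turn": [0, 0, 0], "fingers": 0}, {"delta_pos": [0.0025, 0.0006, 0.1625], "turn": [0, 0, 0], "fingers": 0}, {"delta_pos": [0.0025, 0.0006, 0.1813], "turn": [0, 0, 0], "fingers": 0}, {"delta_pos": [0.0025, 0.0006, 0.1888], "turn": [0, 0, 0], "fingers": 0}, {"delta_pos": [0.0025, 0.0006, 0.1888], "turn": [0, 0, 0], "fingers": 0}, {"delta_pos": [0.0025, 0.0006, 0.1888], "turn": [0, 0, 0], "fingers": 0.5}, {"delta_pos": [0.0025, 0.0006, 0.1888], "turn": [0, 0, 0], "fingers": 0.6}, {"delta_pos": [0.0025, 0.0006, 0.1888], "turn": [0, 0, 0], "fingers": 0.7}], "force": 40}}

```text
clock: 2.82
position: [0.6335, 0.28, 0.2418]
ee_rot: [0.542, 0.84, 0.0, 0.0]
ft_force: [0.2, 0.8, 0.0]
grip_width: 0.374
grasp_force: 0.0
```

Emit:
{"api": "move_arm", "payload": {"plan": [{"delta_pos": [0, 0, 0], "turn": [0, 0, 0], "fingers": 0.8}, {"delta_pos": [0, 0, 0], "turn": [0, 0, 0], "fingers": 0.85}, {"delta_pos": [0, 0, 0], "turn": [0, 0, 0], "fingers": 0.9}, {"delta_pos": [0, 0, 0], "turn": [0, 0, 0], "fingers": 1}, {"delta_pos": [0, 0, 0], "turn": [0, 0, 0], "fingers": 1}, {"delta_pos": [0, 0, 0], "turn": [0, 0, 0], "fingers": 1}, {"delta_pos": [0, 0, 0], "turn": [0, 0, 0], "fingers": 1}], "force": 60}}

```text
clock: 3.7
position: [0.6334, 0.28, 0.2415]
ee_rot: [0.542, 0.84, 0.0, -0.0]
ft_force: [-1.9, -0.8, 2.8]
grip_width: 0.129
grasp_force: 59.1
```

To row units: -0.016 m / 0.8 = -0.02, -0.012 m / 0.8 = -0.015.

Emit:
{"api": "move_arm", "payload": {"plan": [{"delta_pos": [0, 0, -0.0025], "turn": [0, 0, 0], "fingers": 1}, {"delta_pos": [0, 0, -0.0075], "turn": [0, 0, 0], "fingers": 1}, {"delta_pos": [0, 0, -0.015], "turn": [0, 0, 0], "fingers": 1}, {"delta_pos": [0, 0, -0.02], "turn": [0, 0, 0], "fingers": 1}, {"delta_pos": [0, 0, -0.02], "turn": [0, 0, 0], "fingers": 1}, {"delta_pos": [0, 0, -0.02], "turn": [0, 0, 0], "fingers": 1}]}}

```text
clock: 4.45
position: [0.6333, 0.2799, 0.2572]
ee_rot: [0.542, 0.84, -0.0, -0.0]
ft_force: [-0.2, 0.9, -2.8]
grip_width: 0.124
grasp_force: 58.4
```

To row units: -0.01 m / 0.8 = -0.0125, -0.009 m / 0.8 = -0.0113.

Emit:
{"api": "move_arm", "payload": {"plan": [{"delta_pos": [0, 0, -0.005], "turn": [0, 0, 0], "fingers": 1}, {"delta_pos": [0, 0, -0.01], "turn": [0, 0, 0], "fingers": 1}, {"delta_pos": [0, 0, -0.0113], "turn": [0, 0, 0], "fingers": 1}, {"delta_pos": [0, 0, -0.0125], "turn": [0, 0, 0], "fingers": 1}, {"delta_pos": [0, 0, -0.0125], "turn": [0, 0, 0], "fingers": 1}]}}

```text
clock: 5.08
position: [0.6334, 0.28, 0.2674]
ee_rot: [0.542, 0.84, 0.0, -0.0]
ft_force: [-0.4, 0.0, -3.6]
grip_width: 0.13
grasp_force: 58.4
```

To row units: -0.001 m / 0.8 = -0.0013.

Emit:
{"api": "move_arm", "payload": {"plan": [{"delta_pos": [0, 0, -0.0013], "turn": [0, 0, 0], "fingers": 1}, {"delta_pos": [0, 0, -0.0013], "turn": [0, 0, 0], "fingers": 1}]}}

```text
clock: 5.32
position: [0.6334, 0.2799, 0.2683]
ee_rot: [0.542, 0.84, 0.0, -0.0]
ft_force: [0.2, -0.2, -2.7]
grip_width: 0.127
grasp_force: 58.4
```

To row units: -0.001 m / 0.8 = -0.0013.

Emit:
{"api": "move_arm", "payload": {"plan": [{"delta_pos": [0, 0, -0.0013], "turn": [0, 0, 0], "fingers": 1}, {"delta_pos": [0, 0, -0.0013], "turn": [0, 0, 0], "fingers": 1}]}}

```text
clock: 5.58
position: [0.6334, 0.28, 0.2694]
ee_rot: [0.542, 0.84, 0.0, 0.0]
ft_force: [-0.4, 0.8, -2.9]
grip_width: 0.13
grasp_force: 58.4
```

To row units: -0.001 m / 0.8 = -0.0013.

Emit:
{"api": "move_arm", "payload": {"plan": [{"delta_pos": [0, 0, -0.0013], "turn": [0, 0, 0], "fingers": 1}, {"delta_pos": [0, 0, -0.0013], "turn": [0, 0, 0], "fingers": 1}]}}

```text
clock: 5.82
position: [0.6334, 0.28, 0.2704]
ee_rot: [0.542, 0.84, 0.0, 0.0]
ft_force: [1.0, 0.1, -3.2]
grip_width: 0.132
grasp_force: 58.4
```

To row units: -0.001 m / 0.8 = -0.0013.

Emit:
{"api": "move_arm", "payload": {"plan": [{"delta_pos": [0, 0, -0.0013], "turn": [0, 0, 0], "fingers": 1}, {"delta_pos": [0, 0, -0.0013], "turn": [0, 0, 0], "fingers": 1}]}}

```text
clock: 6.08
position: [0.6333, 0.2799, 0.2712]
ee_rot: [0.542, 0.84, -0.0, -0.0]
ft_force: [-0.0, 0.1, -3.9]
grip_width: 0.13
grasp_force: 59.0
```

To row units: -0.001 m / 0.8 = -0.0013.

Emit:
{"api": "move_arm", "payload": {"plan": [{"delta_pos": [0, 0, -0.0013], "turn": [0, 0, 0], "fingers": 1}, {"delta_pos": [0, 0, -0.0013], "turn": [0, 0, 0], "fingers": 1}]}}

```text
clock: 6.32
position: [0.6332, 0.2799, 0.2713]
ee_rot: [0.542, 0.84, -0.001, -0.0]
ft_force: [1.6, 0.8, -10.8]
grip_width: 0.127
grasp_force: 58.5
```

Contact with the guard at TCP z ≈ 0.2712. I'll back off about 2.5 mm, which centres the bar in the gap, and draw out along -tool y.

To row units: 0.0035 m / 0.8 = 0.0044.

Emit:
{"api": "move_arm", "payload": {"plan": [{"delta_pos": [0, 0, 0.0044], "turn": [0, 0, 0], "fingers": 1}, {"delta_pos": [0, 0, 0.0044], "turn": [0, 0, 0], "fingers": 1}, {"delta_pos": [0, 0, 0.0044], "turn": [0, 0, 0], "fingers": 1}]}}

```text
clock: 6.7
position: [0.6335, 0.28, 0.2694]
ee_rot: [0.542, 0.84, 0.0, 0.0]
ft_force: [0.4, -0.2, -3.0]
grip_width: 0.13
grasp_force: 59.7
```

To row units: -0.008 m / 0.8 = -0.01, -0.006 m / 0.8 = -0.0075.

Emit:
{"api": "move_arm", "payload": {"plan": [{"delta_pos": [0, 0, 0.0009], "turn": [0, 0, 0], "fingers": 1}, {"delta_pos": [0, -0.0025, 0.0009], "turn": [0, 0, 0], "fingers": 1}, {"delta_pos": [0, -0.005, 0.0009], "turn": [0, 0, 0], "fingers": 1}, {"delta_pos": [0, -0.0075, 0.0009], "turn": [0, 0, 0], "fingers": 1}, {"delta_pos": [0, -0.01, 0.0009], "turn": [0, 0, 0], "fingers": 1}]}}

```text
clock: 7.32
position: [0.6259, 0.2766, 0.2682]
ee_rot: [0.542, 0.84, 0.0, -0.0]
ft_force: [-0.5, 0.3, -2.6]
grip_width: 0.128
grasp_force: 59.7
```

To row units: -0.022 m / 0.8 = -0.0275, -0.018 m / 0.8 = -0.0225.

Emit:
{"api": "move_arm", "payload": {"plan": [{"delta_pos": [0, -0.0038, -0.0004], "turn": [0, 0, 0], "fingers": 1}, {"delta_pos": [0, -0.0075, -0.0004], "turn": [0, 0, 0], "fingers": 1}, {"delta_pos": [0, -0.0113, -0.0004], "turn": [0, 0, 0], "fingers": 1}, {"delta_pos": [0, -0.015, -0.0004], "turn": [0, 0, 0], "fingers": 1}, {"delta_pos": [0, -0.0188, -0.0004], "turn": [0, 0, 0], "fingers": 1}, {"delta_pos": [0, -0.0225, -0.0004], "turn": [0, 0, 0], "fingers": 1}, {"delta_pos": [0, -0.0275, -0.0004], "turn": [0, 0, 0], "fingers": 1}]}}

```text
clock: 8.2
position: [0.6059, 0.2675, 0.2684]
ee_rot: [0.542, 0.84, 0.0, -0.0]
ft_force: [-0.5, 0.4, -3.3]
grip_width: 0.13
grasp_force: 59.7
```

To row units: -0.09 m / 0.8 = -0.1125, -0.085 m / 0.8 = -0.1063.

Emit:
{"api": "move_arm", "payload": {"plan": [{"delta_pos": [0, -0.0063, 0], "turn": [0, 0, 0], "fingers": 1}, {"delta_pos": [0, -0.0188, 0], "turn": [0, 0, 0], "fingers": 1}, {"delta_pos": [0, -0.0375, 0], "turn": [0, 0, 0], "fingers": 1}, {"delta_pos": [0, -0.0563, 0], "turn": [0, 0, 0], "fingers": 1}, {"delta_pos": [0, -0.075, 0], "turn": [0, 0, 0], "fingers": 1}, {"delta_pos": [0, -0.0913, 0], "turn": [0, 0, 0], "fingers": 1}, {"delta_pos": [0, -0.1, -0.0063], "turn": [0, 0, 0], "fingers": 1}, {"delta_pos": [0, -0.1, -0.025], "turn": [0, 0, 0], "fingers": 1}, {"delta_pos": [0, -0.1, -0.05], "turn": [0, 0, 0], "fingers": 1}, {"delta_pos": [0, -0.1, -0.0813], "turn": [0, 0, 0], "fingers": 1}, {"delta_pos": [0, -0.1, -0.1063], "turn": [0, 0, 0], "fingers": 1}, {"delta_pos": [0, -0.1, -0.1125], "turn": [0, 0, 0], "fingers": 1}]}}

```text
clock: 9.7
position: [0.534, 0.2349, 0.3606]
ee_rot: [0.542, 0.84, 0.001, 0.001]
ft_force: [0.7, 0.4, -2.5]
grip_width: 0.13
grasp_force: 59.7
```

```bash
python3 - <<'E'
from h import *
o=get_obs();print(o["clock"],o["position"],o["ft_force"],o["torque"],o["joint_pos"])
s=camera("scene");save("s3",s);np.savez("s3",**s);t=camera("top");np.savez("t3",**t)
b=cv2.resize(s["color"][120:320,200:460],(780,600));cv2.imwrite("pics/s3c.png",b[...,::-1])
R=Ro.from_quat(o["ee_rot"]).as_matrix();print(R.round(3),R.T@(np.array([.443,-.1725,o["position"][2]])-o["position"]))
# tray by top view, rim height outer edge
hsv=cv2.cvtColor(t["color"],cv2.COLOR_RGB2HSV);m=((hsv[...,0]>20)&(hsv[...,0]<38)&(hsv[...,1]>80)&(hsv[...,2]>110)).astype(np.uint8);m[:,:370]=0;m[:200]=0
v,u=np.nonzero(m);Q=ray(t,np.c_[u,v],.016)[:,:2]*1000;print(cv2.minAreaRect(Q.astype(np.float32)),Q.mean(0))
P=pts(s);hsv=cv2.cvtColor(s["color"],cv2.COLOR_RGB2HSV);m=((hsv[...,0]>22)&(hsv[...,0]<33)&(hsv[...,1]>140)&(hsv[...,2]>100)).astype(np.uint8);m[:,:350]=0;m[:190]=0
n,l,st,ce=cv2.connectedComponentsWithStats(m);i=1+st[1:,4].argmax();v,u=np.nonzero(l==i);Q=P[v,u];Q=Q[(Q[:,2]>-.01)&(Q[:,2]<.03)]
print(cv2.minAreaRect((Q[:,:2]*1000).astype(np.float32)),Q[:,2].mean())
E
```

```text
9.7 [0.53397689 0.23491901 0.36056459] [ 0.71801255  0.43438223 -2.47863768] [-0.01372537 -0.00194802 -0.00173092] [-0.6972923   0.20020565  0.24662982  1.38936527 -0.04872519  1.55472174
 -0.02984471]
[[-0.412  0.911  0.003]
 [ 0.911  0.412  0.002]
 [ 0.     0.003 -1.   ]] [-0.33368149 -0.25084441 -0.00088834]
((358.66839599609375, -255.38296508789062), (394.96099853515625, 243.75218200683594), 28.181655883789062) [ 442.42006227 -172.51149163]
((442.3478698730469, -174.17205810546875), (129.35104370117188, 160.60316467285156), 4.897969722747803) 0.008142885218174028
```

View pics/s3c.png

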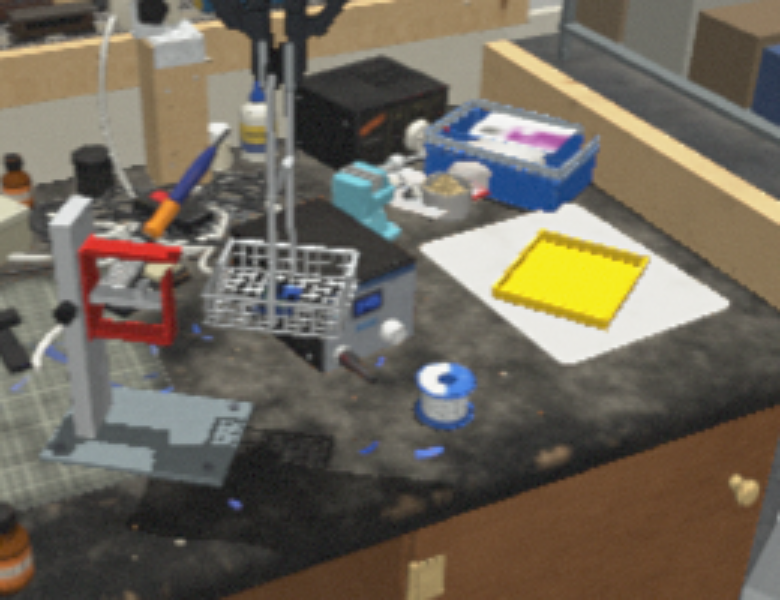

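The basket is free, hanging level at about (285,285) with the blue board inside. The tray is clear at (572,280).

To row units: -0.255 m / 0.8 = -0.3188, -0.04 m / 0.8 = -0.05, 0.04 rad / 3.1416 = 0.0127.

Emit:
{"api": "move_arm", "payload": {"plan": [{"delta_pos": [-0.0088, -0.0063, 0], "turn": [0, 0, 0.0127], "fingers": 1}, {"delta_pos": [-0.0338, -0.025, 0], "turn": [0, 0, 0.0477], "fingers": 1}, {"delta_pos": [-0.0675, -0.05, 0], "turn": [0, 0, 0.0955], "fingers": 1}, {"delta_pos": [-0.1, -0.075, 0], "turn": [0, 0, 0.1432], "fingers": 1}, {"delta_pos": [-0.1338, -0.1, 0], "turn": [0, 0, 0.191], "fingers": 1}, {"delta_pos": [-0.1675, -0.125, 0], "turn": [0, 0, 0.2387], "fingers": 1}, {"delta_pos": [-0.2, -0.15, 0], "turn": [0, 0, 0.2865], "fingers": 1}, {"delta_pos": [-0.2338, -0.175, 0], "turn": [0, 0, 0.3342], "fingers": 1}, {"delta_pos": [-0.2675, -0.2, 0], "turn": [0, 0, 0.382], "fingers": 1}, {"delta_pos": [-0.2938, -0.2213, 0], "turn": [0, 0, 0.4234], "fingers": 1}, {"delta_pos": [-0.3125, -0.235, 0], "turn": [0, 0, 0.452], "fingers": 1}, {"delta_pos": [-0.3188, -0.24, 0], "turn": [0, 0, 0.4615], "fingers": 1}]}}

```text
clock: 11.3
position: [0.4626, -0.0784, 0.3579]
ee_rot: [0.964, 0.267, -0.0, -0.0]
ft_force: [-0.2, -0.1, -2.5]
grip_width: 0.131
grasp_force: 59.7
```

```bash
cat > d.py <<'E'
from h import *
o=get_obs();R=Ro.from_quat(o["ee_rot"]).as_matrix();print(o["clock"],o["position"],o["joint_pos"].round(2),"z axis",R[:,2])
print("delta",R.T@(np.array([.443,-.173,o["position"][2]])-o["position"]),"tool y yaw",np.degrees(np.arctan2(R[1,1],R[0,1])))
E
python3 d.py
```

```text
11.3 [ 0.46264021 -0.07837545  0.35794106] [-0.46 -0.09  0.5   1.68  0.04  1.54 -0.99] z axis [-5.96755603e-04  3.38948205e-04 -9.99999764e-01]
delta [-6.56009112e-02  7.09652224e-02 -2.03524147e-05] tool y yaw -58.975210432223676
```

To row units: 0.115 m / 0.8 = 0.1438, 0.09 m / 0.8 = 0.1125, 0.456 rad / 3.1416 = 0.1451.

Emit:
{"api": "move_arm", "payload": {"plan": [{"delta_pos": [-0.01, 0.0113, 0], "turn": [0, 0, 0.0191], "fingers": 1}, {"delta_pos": [-0.0313, 0.0338, 0], "turn": [0, 0, 0.0541], "fingers": 1}, {"delta_pos": [-0.0563, 0.0613, 0], "turn": [0, 0, 0.0987], "fingers": 1}, {"delta_pos": [-0.075, 0.0813, 0], "turn": [0, 0, 0.1337], "fingers": 1}, {"delta_pos": [-0.082, 0.0888, 0], "turn": [0, 0, 0.1451], "fingers": 1}, {"delta_pos": [-0.082, 0.0888, 0.0125], "turn": [0, 0, 0.1451], "fingers": 1}, {"delta_pos": [-0.082, 0.0888, 0.0375], "turn": [0, 0, 0.1451], "fingers": 1}, {"delta_pos": [-0.082, 0.0888, 0.075], "turn": [0, 0, 0.1451], "fingers": 1}, {"delta_pos": [-0.082, 0.0888, 0.1125], "turn": [0, 0, 0.1451], "fingers": 1}, {"delta_pos": [-0.082, 0.0888, 0.1375], "turn": [0, 0, 0.1451], "fingers": 1}, {"delta_pos": [-0.082, 0.0888, 0.1438], "turn": [0, 0, 0.1451], "fingers": 1}]}}

```text
clock: 12.68
position: [0.4437, -0.1702, 0.2417]
ee_rot: [0.999, 0.046, -0.001, -0.0]
ft_force: [0.6, -0.0, -2.4]
grip_width: 0.126
grasp_force: 59.7
```

```bash
python3 d.py; python3 - <<'E'
from h import *
s=camera("scene");np.savez("s4",**s)
t=camera("top")
a=cv2.resize(s["color"][150:270,320:480],(480,360),interpolation=2);b=cv2.resize(t["color"][190:280,360:460],(310,279),interpolation=2)
b=cv2.copyMakeBorder(b,0,81,0,0,0);cv2.imwrite("pics/s4c.png",np.hstack([a,b])[...,::-1])
E
```

```text
12.675 [ 0.44365361 -0.1702357   0.24170106] [-0.34 -0.03  0.61  1.87  0.02  1.3  -1.22] z axis [-2.71497547e-03  4.81774979e-04 -9.99996198e-01]
delta [-9.06852778e-04  2.69187355e-03  4.42752264e-07] tool y yaw -84.68512018038787
```

View pics/s4c.png

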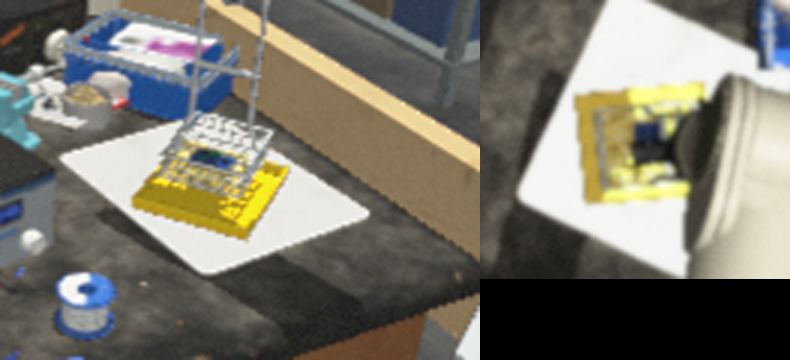

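The basket sits over the tray at (212,155), parallel to its sides with the board inside, and the spool at (85,305) is unmoved. I'll lower it.

To row units: 0.032 m / 0.8 = 0.04, 0.03 m / 0.8 = 0.0375.

Emit:
{"api": "move_arm", "payload": {"plan": [{"delta_pos": [-0.0013, 0.0025, 0.0063], "turn": [0, 0, 0], "fingers": 1}, {"delta_pos": [-0.0013, 0.0025, 0.0175], "turn": [0, 0, 0], "fingers": 1}, {"delta_pos": [-0.0013, 0.0025, 0.03], "turn": [0, 0, 0], "fingers": 1}, {"delta_pos": [-0.0013, 0.0025, 0.0375], "turn": [0, 0, 0], "fingers": 1}, {"delta_pos": [-0.0013, 0.0025, 0.04], "turn": [0, 0, 0], "fingers": 1}, {"delta_pos": [-0.0013, 0.0025, 0.04], "turn": [0, 0, 0], "fingers": 1}]}}

```text
clock: 13.52
position: [0.4434, -0.1737, 0.2114]
ee_rot: [0.999, 0.045, -0.0, -0.0]
ft_force: [-0.2, 0.8, -2.2]
grip_width: 0.126
grasp_force: 59.7
```

To row units: 0.002 m / 0.8 = 0.0025, 0.0015 m / 0.8 = 0.0019.

Emit:
{"api": "move_arm", "payload": {"plan": [{"delta_pos": [0, 0, 0.0013], "turn": [0, 0, 0], "fingers": 1}, {"delta_pos": [0, 0, 0.0019], "turn": [0, 0, 0], "fingers": 1}, {"delta_pos": [0, 0, 0.0025], "turn": [0, 0, 0], "fingers": 1}]}}

```text
clock: 13.9
position: [0.4434, -0.1737, 0.2094]
ee_rot: [0.999, 0.045, 0.0, -0.0]
ft_force: [-0.4, -0.7, -2.8]
grip_width: 0.126
grasp_force: 59.7
```

To row units: 0.002 m / 0.8 = 0.0025, 0.0015 m / 0.8 = 0.0019.

Emit:
{"api": "move_arm", "payload": {"plan": [{"delta_pos": [0, 0, 0.0006], "turn": [0, 0, 0], "fingers": 1}, {"delta_pos": [0, 0, 0.0013], "turn": [0, 0, 0], "fingers": 1}, {"delta_pos": [0, 0, 0.0019], "turn": [0, 0, 0], "fingers": 1}, {"delta_pos": [0, 0, 0.0025], "turn": [0, 0, 0], "fingers": 1}]}}

```text
clock: 14.4
position: [0.4434, -0.1737, 0.2073]
ee_rot: [0.999, 0.045, -0.0, -0.0]
ft_force: [-0.8, -0.5, -1.7]
grip_width: 0.124
grasp_force: 59.7
```

To row units: 0.0008 m / 0.8 = 0.001, 0.0004 m / 0.8 = 0.0005.

Emit:
{"api": "move_arm", "payload": {"plan": [{"delta_pos": [0, 0, 0.0005], "turn": [0, 0, 0], "fingers": 1}, {"delta_pos": [0, 0, 0.001], "turn": [0, 0, 0], "fingers": 1}]}}

```text
clock: 14.65
position: [0.4434, -0.1737, 0.2066]
ee_rot: [0.999, 0.045, 0.0, -0.0]
ft_force: [0.4, 0.5, -2.7]
grip_width: 0.129
grasp_force: 59.7
```

To row units: 0.0008 m / 0.8 = 0.001, 0.0004 m / 0.8 = 0.0005.

Emit:
{"api": "move_arm", "payload": {"plan": [{"delta_pos": [0, 0, 0.0005], "turn": [0, 0, 0], "fingers": 1}, {"delta_pos": [0, 0, 0.001], "turn": [0, 0, 0], "fingers": 1}]}}

```text
clock: 14.9
position: [0.4434, -0.1737, 0.2058]
ee_rot: [0.999, 0.045, 0.0, -0.0]
ft_force: [-0.8, 0.4, 1.3]
grip_width: 0.125
grasp_force: 60.3
```

To row units: 0.0005 m / 0.8 = 0.0006, 0.0003 m / 0.8 = 0.0004.

Emit:
{"api": "move_arm", "payload": {"plan": [{"delta_pos": [0, 0, 0.0004], "turn": [0, 0, 0], "fingers": 1}, {"delta_pos": [0, 0, 0.0006], "turn": [0, 0, 0], "fingers": 1}]}}

```text
clock: 15.15
position: [0.4436, -0.1737, 0.2058]
ee_rot: [0.999, 0.045, 0.0, -0.0]
ft_force: [-2.9, 1.7, 6.4]
grip_width: 0.131
grasp_force: 61.1
```

To row units: -0.0005 m / 0.8 = -0.0006.

Emit:
{"api": "move_arm", "payload": {"plan": [{"delta_pos": [0, 0, -0.0006], "turn": [0, 0, 0], "fingers": 1}, {"delta_pos": [0, 0, -0.0006], "turn": [0, 0, 0], "fingers": 0.82}, {"delta_pos": [0, 0, -0.0006], "turn": [0, 0, 0], "fingers": 0.78}, {"delta_pos": [0, 0, -0.0006], "turn": [0, 0, 0], "fingers": 0.7}, {"delta_pos": [0, 0, -0.0006], "turn": [0, 0, 0], "fingers": 0.55}, {"delta_pos": [0, 0, -0.0006], "turn": [0, 0, 0], "fingers": 0.5}, {"delta_pos": [0, 0, -0.0006], "turn": [0, 0, 0], "fingers": 0.5}], "force": 20}}

```text
clock: 16.02
position: [0.4434, -0.1737, 0.2058]
ee_rot: [0.999, 0.045, 0.0, -0.0]
ft_force: [-0.6, 0.7, 0.4]
grip_width: 0.498
grasp_force: 0.0
```

To row units: -0.16 m / 0.8 = -0.2, -0.14 m / 0.8 = -0.175.

Emit:
{"api": "move_arm", "payload": {"plan": [{"delta_pos": [0, 0, -0.0125], "turn": [0, 0, 0], "fingers": 0.5}, {"delta_pos": [0, 0, -0.0375], "turn": [0, 0, 0], "fingers": 0.5}, {"delta_pos": [0, 0, -0.075], "turn": [0, 0, 0], "fingers": 0.5}, {"delta_pos": [0, 0, -0.125], "turn": [0, 0, 0], "fingers": 0.5}, {"delta_pos": [0, 0, -0.175], "turn": [0, 0, 0], "fingers": 0.5}, {"delta_pos": [0, 0, -0.2], "turn": [0, 0, 0], "fingers": 0.5}, {"delta_pos": [0, 0, -0.2], "turn": [0, 0, 0], "fingers": 0.5}, {"delta_pos": [0, 0, -0.2], "turn": [0, 0, 0], "fingers": 0.5}]}}

```text
clock: 17.02
position: [0.4431, -0.1736, 0.3651]
ee_rot: [0.999, 0.045, -0.0, -0.0]
ft_force: [-0.0, -0.3, -0.2]
grip_width: 0.5
grasp_force: 0.0
```

```bash
python3 - <<'E'
from h import *
s=camera("scene");w=camera("wrist")
P=pts(w);z=P[...,2];m=(z>.205)&(z<.235)&(w["color"].max(2)<90);Q=P[m]
if len(Q):print(len(Q),Q.mean(0),cv2.minAreaRect((Q[:,:2]*1000).astype(np.float32)))
a=cv2.resize(s["color"][130:270,300:480],(450,350),interpolation=2);b=cv2.resize(w["color"],(350,219))
b=cv2.copyMakeBorder(b,0,131,0,0,0);cv2.imwrite("pics/s5c.png",np.hstack([a,b])[...,::-1])
E
```

```text
730 [ 0.4452242  -0.17239448  0.21951727] ((443.4512023925781, -172.4768829345703), (47.79410171508789, 11.925850868225098), 4.847755432128906)
```

View pics/s5c.png

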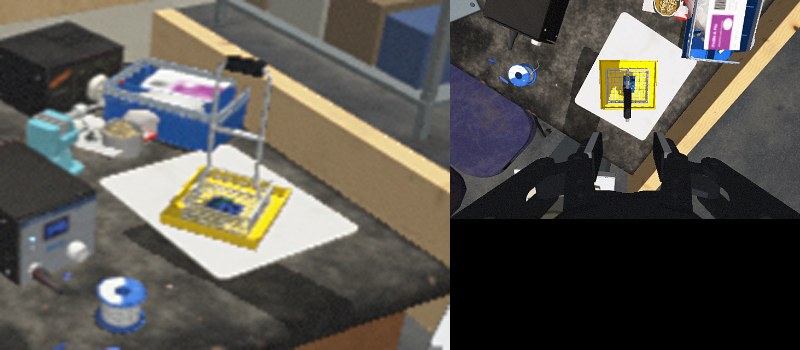

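The basket stands flat and centred in the tray at (227,210) with the blue board inside. The gripper is clear, and the spool and tin are undisturbed.

```bash
python3 -c "from workcell import hand_in; print(hand_in())"
```

```text
the job is handed in; nothing more can be done
None
```

The basket is unhooked and standing flat in the yellow tray with the board still in it, the gripper is clear, and the job is handed in at about 17 s; the largest wrist force I read was 10.8 N, at the guard, and the judge gave no verdict.

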